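Nest the adapter plates on the storage hook

TASK

Hang the three adapter plates from the rack on the bench hook by their slots, the large one first, then the medium, then the small, so that they end nested flat against one another with the large at the back. Set each down on the bar without banging it and push it home against what is behind it (the sprung back rest, then the plate before it), holding about 10 N for half a second and never pushing harder than 20 N. Let go of all three hanging straight and leave the other things on the bench alone.

Things in the scene. Friction and masses are not known exactly. Their poses are not given: they have to be found in the camera images.
- hook: bench hook: dark base plate, a post (30 mm square, 215 mm tall, from x = 70 mm) and a level flat steel bar from the post towards -x. Origin on the bench under the bar; +x towards the post, y across, z up. Bar 18 mm wide (y), 10 mm thick, top 190 mm high, from x = -65 mm to the post. Things are hung on it over its free end
- hook_lip (a point): top of the upturned lip at the bar's free end: x = -65 mm of the hook, 198 mm high, in the bar's middle. Lip 6 mm thick (x), 18 mm wide; stands 8 mm above the bar's top. Axes as the hook's
- rest: back rest of the hook: a black upright pad on the bar, 20 mm wide, 150 to 225 mm above the bench, in front of a black collar. This origin is only on the hook's base (hook x = y = 0, 15 mm high; axes as the hook's). The pad's front face lies anywhere from x = -5 to 45 mm, not measured: feel for it. It gives 0.12 mm per newton, up to 5 mm, then stops hard; springs back
- rack: grey rack on the bench: base 170 (x) x 150 (y) x 12 mm; three slots at x = -55, 0, +55 mm, each a pair of ribs 35 mm tall, 11 mm apart. Origin under the centre of its base. In each slot a plate stands upright on the base, facing along the rack's x; which is where varies
- large_tab (a point): centre of the grip tab of the large bare aluminium plate, 8 mm thick (x). Body 140 wide (y) x 120 mm tall; tab 24 wide x 40 mm tall stands mid on its top edge. Point: 20 mm under the tab's top, 20 above the shoulders, 140 above the bottom edge. Slot 25 wide x 36 mm tall through the body, its top edge 34 mm below the point. Take the tab from above by its side edges (close along y). About 330 g
- medium_tab (a point): centre of the grip tab of the medium bare aluminium plate, 8 mm thick (x). Body 116 wide (y) x 105 mm tall; tab 40 wide x 40 mm tall stands mid on its top edge. Point: 20 mm under the tab's top, 20 above the shoulders, 125 above the bottom edge. Slot 25 wide x 36 mm tall through the body, its top edge 34 mm below the point. Take the tab from above by its side edges (close along y). About 250 g
- small_tab (a point): centre of the grip tab of the small bare aluminium plate, 8 mm thick (x). Body 92 wide (y) x 90 mm tall; tab 56 wide x 40 mm tall stands mid on its top edge. Point: 20 mm under the tab's top, 20 above the shoulders, 110 above the bottom edge. Slot 25 wide x 36 mm tall through the body, its top edge 34 mm below the point. Take the tab from above by its side edges (close along y). About 170 g
- objective: bystander, to be left alone: steel microscope objective, 38 mm across, 46 mm tall. Origin at its underside
- screwdriver: bystander, to be left alone: black-handled screwdriver lying down, 170 mm long. Origin under its middle, x along it
- positioner: bystander, to be left alone: dark probe positioner block with three knobs, about 60 x 50 x 70 mm. Origin at its underside
- jar: bystander, to be left alone: amber jar with black cap, 50 mm across, 60 mm tall. Origin at its underside
- wrench: bystander, to be left alone: steel wrench lying down, 160 mm long. Origin under its middle, x along it
- lens_ring: bystander, to be left alone: dark ring 52 mm across, 12 mm tall. Origin at its underside
- cup: bystander, to be left alone: steel cup 70 mm across, 50 mm tall. Origin at its underside
Mind the look-alikes: they are no part of the job. Leave any red or turquoise look-alike of the part that bears small_tab alone.

How it is judged:
On the way, in this order (a step that is already met when the one before it is completed fails the run):
1. the large plate is on the bar and pressed against the back rest with more than 6 N for 0.2 s (x of large_tab in the frame of hook between -0.04 and 0.055 m and y of large_tab in the frame of hook between -0.012 and 0.012 m and z of large_tab in the frame of hook between 0.219 and 0.229 m and contact force between large and rest above 6 N), for 0.2 s.
2. the medium plate is on the bar and pressed against the large plate with more than 6 N for 0.2 s (x of medium_tab in the frame of hook between -0.04 and 0.055 m and y of medium_tab in the frame of hook between -0.012 and 0.012 m and z of medium_tab in the frame of hook between 0.219 and 0.229 m and contact force between medium and large above 6 N and x of medium_tab in the frame of large_tab between -0.011 and -0.006 m), for 0.2 s.
3. the small plate is on the bar and pressed against the medium plate with more than 6 N for 0.2 s (x of small_tab in the frame of hook between -0.04 and 0.055 m and y of small_tab in the frame of hook between -0.012 and 0.012 m and z of small_tab in the frame of hook between 0.219 and 0.229 m and contact force between small and medium above 6 N and x of small_tab in the frame of medium_tab between -0.011 and -0.006 m), for 0.2 s.
At the end, for the whole second after the job is handed in: All three rest on the bar, released, still, within 0.12 rad of upright: tab centres at 219-229 mm height, within 12 mm of the bar's middle line, -40 to +55 mm along the hook's x; large nearest the post, then medium, then small, neighbours' centres 6-11 mm apart (8 when touching) (x of large_tab in the frame of hook between -0.04 and 0.055 m and y of large_tab in the frame of hook between -0.012 and 0.012 m and z of large_tab in the frame of hook between 0.219 and 0.229 m and linear speed of each of large, medium, small below 0.02 m/s and angle between each of large_tab, medium_tab, small_tab's own z axis and vertical below 0.12 rad and x of medium_tab in the frame of hook between -0.04 and 0.055 m and y of medium_tab in the frame of hook between -0.012 and 0.012 m and z of medium_tab in the frame of hook between 0.219 and 0.229 m and x of small_tab in the frame of hook between -0.04 and 0.055 m and y of small_tab in the frame of hook between -0.012 and 0.012 m and z of small_tab in the frame of hook between 0.219 and 0.229 m and x of medium_tab in the frame of large_tab between -0.011 and -0.006 m and x of small_tab in the frame of medium_tab between -0.011 and -0.006 m).
It fails at once if a plate is pushed against the back rest or another plate with more than 25 N (contact force between any of large, medium, small and rest above 25 N or contact force between any of medium, small and large above 25 N or contact force between small and medium above 25 N).
It fails at once if a plate is banged on the hook's bar, lip or post with more than 60 N (contact force between any of large, medium, small and hook above 60 N).
It fails at once if a bystander is moved more than 20 mm (distance of any of objective, screwdriver, positioner, jar, wrench, lens_ring, cup from where it was at the start of the episode above 0.02 m).
It also fails if it takes over 72 s, if anything falls off the work surface, if the arm or the gripper's body presses on something with over 40 N, if the wrist force passes 120 N, or if a joint passes its speed limit or range.

ROBOT

A 7-joint arm with a two-finger parallel gripper is mounted at the origin on the work surface. World frame = base frame: x ahead of the robot, y to its left, z up, the work surface at z = 0. Lengths are in m, angles in rad, forces in N, time in s.
With the tool pointing down it reaches from about 0.4 to 0.85 m from the base axis. Payload 4.5 kg.
Tool frame: the origin (TCP) lies on the centre line of the jaws, within the pads' length; the fingertips stand 8 mm ahead of it and the grasp point (between the pads) lies 11 mm behind it; z points along the fingers, x is the direction in which the jaws open and shut, and the axes are right-handed (so a half turn about z gives the same grasp; the last joint's range is limited). The gripper opens to 88 mm and grips with 3 to 60 N. Pads are 18 mm wide; open, the fingers measure 123 mm over their backs; the gripper's body (75 mm by 187 mm) begins 45 mm behind the grasp point.
Start: joints at [1.358, 0.689, -0.195, 1.565, 0.157, 0.902, -0.215], TCP at [0.153, -0.606, 0.247] pointing down, gripper open.
Joint ranges: [-3.01, 3.01], [-0.46, 2.08], [-1.47, 1.51], [0.13, 2.56], [-1, 4.14], [0.04, 2.09], [-2.66, 2.66]. Speed limits (rad/s): [2.57, 2.57, 3.14, 3.14, 3.14, 3.14, 3.14].

INTERFACE

Orientations are given as a unit quaternion [x, y, z, w].
In Python, from plant import r gives the robot as it stands.
- The arm moves only by the shell command python3 -m pendant 'ROWS' [FORCE]. ROWS is JSON, a list of rows, each a list of 3 entries, a list of its own where there are three numbers: the turn, a rotation vector about the tool's x, y, z in rad, then the shift along the tool's x, y, z in m, then the opening, from 0 (shut) to 1 (fully open). In form: [[[wx, wy, wz], [tx, ty, tz], claw], ...]. A call has 1 to 10 rows; each row is the pose to reach, as a shift and turn from the pose commanded when the call began, along the tool's axes at that moment; what a row does not reach only later rows make up. A row lasts 1/10 s, in which the tool goes at most 50 mm and 8.59 degrees, less where a joint would pass 70% of its speed; a pose out of reach is approached as far as the arm can. A call with a gripper value outside its range is refused whole. The fingers move at their own pace and stop on an object; FORCE is the grip in N (left out, the last holds). Time passes only in rows, so rows that repeat a pose let the fingers close. It gives the time, the measured TCP pose, the force and the opening at its end, in the units of the state.
- r.get_state(): the state, without advancing time (a new reading comes with each control period).
- r.snapshot(name): name is "scene" or "top" or "wrist"; returns a dict with "image" (384x512x3 uint8, red, green, blue), "mtx" (3x3 intrinsics, pixels), "R" (3x3) and "t" (3): a world point X has camera coordinates R X + t; the wrist camera has in their place "T_tool_cam" (4x4, takes a point from camera to tool coordinates, whose origin is the TCP and whose axes are the tool frame's). Camera axes: x right, y down, z forward; pixel columns grow to the right and rows downward; lengths in m; the calibration is good to about 2 mm. A picture is of the moment at which its call begins: read the wrist's pose just before it. There is no depth.
- r.finish_job(): hands the job in, once; it reports no verdict.
The state is a dict: "clock": time; "q": joint angles; "qd": joint speeds; "joint_torque": joint torques, N m; "tool_pos": TCP position; "eef_rot": TCP orientation; "contact_force": force on the tool from outside, world axes, zero at the start; "moment": the same for the moment, N m; "opening": opening from 0.0 (shut) to 1.0 (fully open).
Only numpy, scipy, OpenCV 4.12 (cv2) and the standard library are available. Lean on these libraries where they do the work, as an engineer would, in place of code of your own. Each camera call takes 0.05 s, during which the arm holds its last target. There are 200 camera calls.

## Working session

There is one attempt and no reset: what is moved stays moved. The work goes in short steps, Python scripts to look and compute and a shell command to move; the robot and the scene stay as the last step left them, time stands still between calls to the robot, and variables do not carry over. Pictures are saved under pics/ and viewed, about 8 in all and at most 12, crops included, and the job is handed in when it is done.

```bash
ls; mkdir -p pics
cat > h.py <<'E'
import numpy as np, cv2
from plant import r
from scipy.spatial.transform import Rotation as Rn
def snap(n,f=None):
    s=r.get_state(); d=r.snapshot(n)
    if n=="wrist":
        T=np.eye(4);T[:3,:3]=Rn.from_quat(s["eef_rot"]).as_matrix();T[:3,3]=s["tool_pos"]
        W=T@np.array(d["T_tool_cam"]); R=W[:3,:3].T; d["R"]=R; d["t"]=-R@W[:3,3]
    d={k:np.array(v) for k,v in d.items()}
    if f: cv2.imwrite("pics/"+f,cv2.cvtColor(d["image"],cv2.COLOR_RGB2BGR)); np.savez("pics/"+f[:-4]+".npz",**d)
    return d
def load(f): return dict(np.load("pics/"+f+".npz"))
def ray(d,p):
    v=d["R"].T@np.linalg.inv(d["mtx"])@np.array([p[0],p[1],1.]); return -d["R"].T@d["t"],v
def onz(d,p,z):
    c,v=ray(d,p); return c+v*(z-c[2])/v[2]
def proj(d,X):
    c=d["mtx"]@(d["R"]@np.array(X)+d["t"]); return c[:2]/c[2]
def tri(obs):
    A=np.zeros((3,3));b=np.zeros(3)
    for d,p in obs:
        c,v=ray(d,p);v/=np.linalg.norm(v);M=np.eye(3)-np.outer(v,v);A+=M;b+=M@c
    return np.linalg.solve(A,b)
E
python3 - <<'E'
from h import *
a=snap("scene","s0.png");b=snap("top","t0.png")
cv2.imwrite("pics/both.png",cv2.cvtColor(np.hstack([a["image"],b["image"]]),cv2.COLOR_RGB2BGR)[:, :])
s=r.get_state();print(s)
for d in(a,b):print(d["mtx"],-d["R"].T@d["t"])
E
```

```text
pics
{'clock': 0.1, 'q': array([ 1.35779624,  0.68988674, -0.19452744,  1.56621327,  0.15734008,
        0.90250906, -0.2151417 ]), 'qd': array([-0.00222153, -0.00189369,  0.00051301, -0.00152101, -0.00044404,
       -0.00158742, -0.00059195]), 'joint_torque': array([-3.76343916e-03, -5.28499711e+01, -1.27197616e+00, -1.53837883e+01,
       -5.26232400e-02,  1.99127280e-03,  8.26418272e-05]), 'tool_pos': array([ 0.15250943, -0.60554836,  0.2460059 ]), 'eef_rot': array([ 7.88784330e-01, -6.14669524e-01, -6.81744672e-04, -4.38431152e-04]), 'contact_force': array([0.76812879, 0.00428598, 0.68035332]), 'moment': array([-0.00216734,  0.00039498,  0.01564713]), 'opening': 0.9968142516686291}
[[388.0773792    0.         250.30001246]
 [  0.         388.0773792  192.27978919]
 [  0.           0.           1.        ]] [ 0.98775533 -0.44141366  0.99310722]
[[479.34332769   0.         252.62742478]
 [  0.         479.34332769 194.03675439]
 [  0.           0.           1.        ]] [ 0.45664246 -0.03481107  1.76730821]
```

View pics/s0.png

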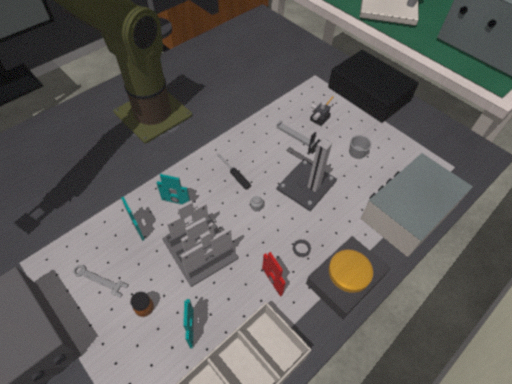

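View pics/t0.png

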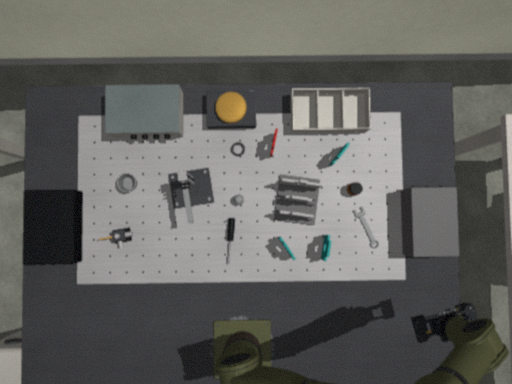

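Run:
```python
from h import *
t=load("t0");s=load("s0")
print(t["R"])
for n,p,z in[("rackc",(298,200),.02),("rackrib",(298,200),.12),("hookbase",(191,188),0.01),("lip",(189,221),.198),("post",(178,183),.215)]:print(n,onz(t,p,z))
a=cv2.resize(t["image"][135:260,155:345],None,fx=4,fy=4,interpolation=3)
b=cv2.resize(s["image"][120:290,150:350],None,fx=3.6,fy=3.6,interpolation=3)
cv2.imwrite("pics/c1.png",a[...,::-1]);cv2.imwrite("pics/c2.png",b[...,::-1])
d=snap("wrist","w0.png");print(np.array(d["T_tool_cam"]),d["mtx"])
```

```text
[[-0.01398512 -0.999883    0.00619644]
 [-0.99821979  0.01360198 -0.05807097]
 [ 0.05797989 -0.00699754 -0.99829323]]
rackc [ 0.53406119 -0.21239454  0.02      ]
rackrib [ 0.52963044 -0.20223128  0.12      ]
hookbase [0.5839915  0.17884605 0.01      ]
lip [0.46241321 0.16322018 0.198     ]
post [0.58597172 0.19596586 0.215     ]
[[ 9.99999689e-01 -5.34852275e-04 -5.79934996e-04 -8.35281542e-04]
 [ 6.67809623e-04  9.65255990e-01  2.61305239e-01 -6.76675453e-02]
 [ 4.20026027e-04 -2.61305545e-01  9.65256047e-01 -1.38366216e-01]
 [ 0.00000000e+00  0.00000000e+00  0.00000000e+00  1.00000000e+00]] [[326.03575466   0.         255.72685121]
 [  0.         326.03575466 190.65728904]
 [  0.           0.           1.        ]]
```

View pics/c1.png

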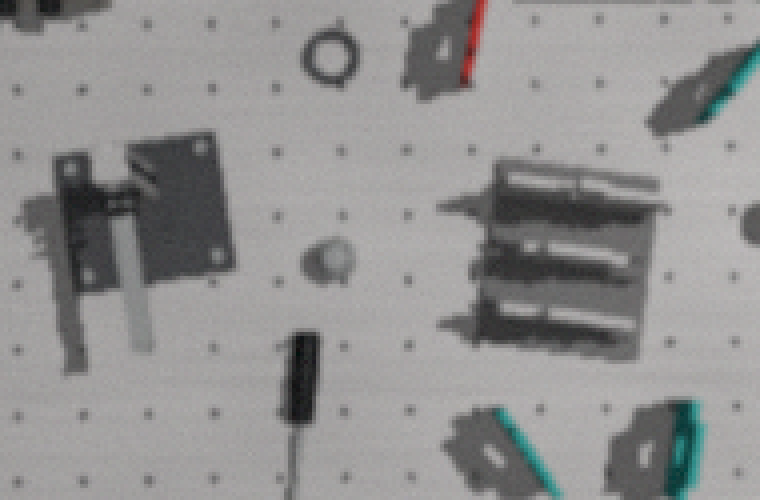

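View pics/c2.png

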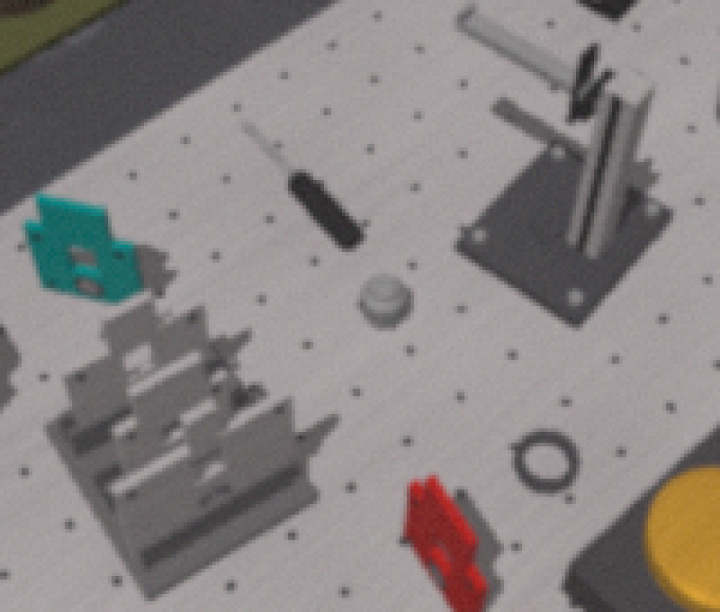

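```bash
cat >> h.py <<'E'
def go(pos,yaw_deg):
    """shift/turn to TCP pos with tool down, tool x along world angle yaw_deg-90 (yaw of object)"""
    s=r.get_state();R=Rn.from_quat(s["eef_rot"]).as_matrix();a=np.radians(yaw_deg-90)
    x=np.array([np.cos(a),np.sin(a),0]);z=np.array([0,0,-1.]);G=np.c_[x,np.cross(z,x),z]
    print("turn",np.round(Rn.from_matrix(R.T@G).as_rotvec(),4),"shift",np.round(R.T@(np.array(pos)-s["tool_pos"]),4),"pos",np.round(s["tool_pos"],4),"F",np.round(s["contact_force"],2),"t",s["clock"])
E
python3 -c "
from h import *
go([.53,-.21,.30],-7)"
P='[[0,0,0.37],[-0.291,-0.463,-0.054],1]'
python3 -m pendant '[[[0,0,0.37],[-0.291,-0.463,-0.054],1],[[0,0,0.37],[-0.291,-0.463,-0.054],1],[[0,0,0.37],[-0.291,-0.463,-0.054],1],[[0,0,0.37],[-0.291,-0.463,-0.054],1],[[0,0,0.37],[-0.291,-0.463,-0.054],1],[[0,0,0.37],[-0.291,-0.463,-0.054],1],[[0,0,0.37],[-0.291,-0.463,-0.054],1],[[0,0,0.37],[-0.291,-0.463,-0.054],1],[[0,0,0.37],[-0.291,-0.463,-0.054],1],[[0,0,0.37],[-0.291,-0.463,-0.054],1]]'
python3 -c "
from h import *
go([.53,-.21,.30],-7)"
```

```text
turn [0.0004 0.0013 0.369 ] shift [-0.2915 -0.4627 -0.0535] pos [ 0.1525 -0.6056  0.2461] F [ 0.1  -0.59  0.66] t 0.15
clock: 1.15
tool_pos: [0.4975, -0.2447, 0.296]
eef_rot: [-0.662, 0.749, 0.0, -0.0]
contact_force: [1.2, -0.8, -0.6]
opening: 0.997
turn [ 0.0003 -0.0001 -0.001 ] shift [-0.0384 -0.028  -0.004 ] pos [ 0.4975 -0.2447  0.296 ] F [ 1.19 -0.81 -0.61] t 1.15
```

```bash
python3 -m pendant '[[[0,0,0],[-0.038,-0.028,-0.004],1],[[0,0,0],[-0.038,-0.028,-0.004],1],[[0,0,0],[-0.038,-0.028,-0.004],1]]'
python3 -c "
from h import *
go([.53,-.21,.30],-7);snap('wrist','w1.png')"
```

```text
clock: 1.45
tool_pos: [0.5294, -0.2108, 0.2995]
eef_rot: [-0.663, 0.748, 0.0, -0.0]
contact_force: [-0.3, -0.9, -0.1]
opening: 1.004
turn [0.0007 0.0001 0.0021] shift [-0.0009 -0.0005 -0.0005] pos [ 0.5294 -0.2108  0.2995] F [-0.29 -0.85 -0.09] t 1.45
```

View pics/w1.png

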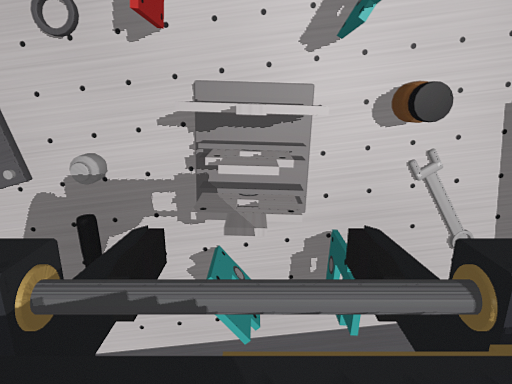

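```bash
python3 -m pendant '[[[0,0,0],[-0.02,-0.05,0.02],1],[[0,0,0],[-0.02,-0.05,0.02],1],[[0,0,0],[-0.02,-0.05,0.02],1],[[0,0,0],[-0.02,-0.05,0.02],1]]'
python3 -c "
from h import *
a=load('w1')
for p,z in(((252,107),.172),((249,170),.142),((246,225),.157)):print(onz(a,p,z))
b=snap('wrist','w2.png')
A=cv2.resize(a['image'][70:250,175:340],None,fx=2.4,fy=3.3,interpolation=3)
B=cv2.resize(b['image'][100:280,165:330],None,fx=2.4,fy=3.3,interpolation=3)
cv2.imwrite('pics/c3.png',np.hstack([A,B])[...,::-1]);print(A.shape)
"
```

```text
clock: 1.9
tool_pos: [0.5794, -0.2003, 0.2798]
eef_rot: [-0.661, 0.75, 0.0, -0.001]
contact_force: [0.1, 0.8, -0.4]
opening: 1.002
[ 0.59312851 -0.2143813   0.172     ]
[ 0.53711057 -0.20426409  0.142     ]
[ 0.48938269 -0.19574861  0.157     ]
(594, 396, 3)
```

View pics/c3.png

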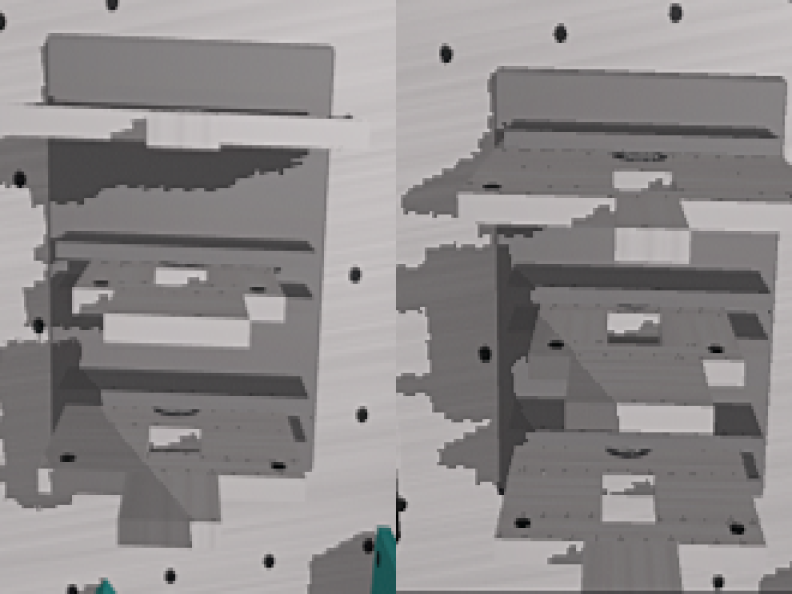

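```bash
python3 -c "
from h import *
a=load('w1');b=load('w2')
print('L',tri([(a,(251.3,110)),(b,(271.9,174.2))]));print('S',tri([(a,(248.3,170)),(b,(266.7,226.4))]))
print('M',onz(a,(245.4,231.8),.157))
# yaw of large from base rear edge & tab front line
for p in((195,80.5),(313,83.5)):print(onz(a,p,.012+.035))
g=lambda u,v:(u/2.4+175,v/3.3+70)
print(onz(a,g(0,103),.132),onz(a,g(367,122),.132))
h=lambda u,v:((u-396)/2.4+165,v/3.3+100)
print(onz(b,h(458,228),.132),onz(b,h(792,228),.132))
go([.593,-.2143,.163],-7)"
```

```text
L [ 0.59084395 -0.21347385  0.16894418]
S [ 0.5370527  -0.20375631  0.14115149]
M [ 0.48280041 -0.19433889  0.157     ]
[ 0.6283486  -0.15191146  0.047     ]
[ 0.60893836 -0.28493318  0.047     ]
[ 0.60604498 -0.14531305  0.132     ] [ 0.58434925 -0.28230397  0.132     ]
[ 0.59635327 -0.14300448  0.132     ] [ 0.58065199 -0.26633369  0.132     ]
turn [ 0.0009 -0.0013 -0.0039] shift [ 0.012  -0.0153  0.1172] pos [ 0.5795 -0.2004  0.2802] F [-0.21 -0.64  1.05] t 1.95
```

```bash
python3 -c "
from h import *
go([.591,-.2135,.147],-9)"
```

```text
turn [ 0.0009 -0.0014  0.031 ] shift [ 0.0114 -0.0132  0.1332] pos [ 0.5795 -0.2004  0.2802] F [-0.21 -0.64  1.05] t 1.95
```

```bash
python3 -m pendant '[[[0,0,0.031],[0.0114,-0.013,0.04],0.6],[[0,0,0.031],[0.0114,-0.013,0.08],0.6],[[0,0,0.031],[0.0114,-0.013,0.11],0.6],[[0,0,0.031],[0.0114,-0.013,0.133],0.6],[[0,0,0.031],[0.0114,-0.013,0.133],0.6],[[0,0,0.031],[0.0114,-0.013,0.133],0],[[0,0,0.031],[0.0114,-0.013,0.133],0],[[0,0,0.031],[0.0114,-0.013,0.133],0],[[0,0,0.031],[0.0114,-0.013,0.133],0],[[0,0,0.031],[0.0114,-0.013,0.133],0]]' 40; python3 -c "
from h import *
go([.591,-.2135,.147],-9);snap('wrist','w3.png');print(r.get_state()['opening']*88)"
```

```text
clock: 2.95
tool_pos: [0.5931, -0.213, 0.1482]
eef_rot: [-0.65, 0.76, -0.002, 0.0]
contact_force: [-0.9, -2.9, 4.9]
opening: 0.269
turn [-0.0026 -0.0022  0.0019] shift [0.0008 0.002  0.0012] pos [ 0.5931 -0.213   0.1482] F [-0.86 -2.95  4.85] t 2.95
23.479172127808802
```

```bash
python3 -m pendant '[[[0,0,0],[0,0,-0.02],0],[[0,0,0],[0,0,-0.06],0],[[0,0,0],[0,0,-0.11],0],[[0,0,0],[0,0,-0.15],0],[[0,0,0],[0,0,-0.15],0],[[0,0,0],[0,0,-0.15],0]]'; python3 -c "
from h import *
go([.50,.03,.30],7.5);d=snap('wrist','w4.png')"
```

```text
clock: 3.6
tool_pos: [0.5921, -0.2104, 0.2965]
eef_rot: [-0.651, 0.759, 0.001, 0.0]
contact_force: [-0.2, -0.4, -4.5]
opening: 0.266
turn [ 0.0007  0.001  -0.2843] shift [-0.2235  0.1278 -0.0032] pos [ 0.5921 -0.2104  0.2965] F [-0.2  -0.37 -4.48] t 3.6
```

```bash
python3 -m pendant '[[[0,0,-0.1],[-0.04,0.022,-0.003],0],[[0,0,-0.2],[-0.08,0.045,-0.003],0],[[0,0,-0.285],[-0.125,0.071,-0.003],0],[[0,0,-0.285],[-0.165,0.094,-0.003],0],[[0,0,-0.285],[-0.2,0.114,-0.003],0],[[0,0,-0.285],[-0.223,0.128,-0.003],0],[[0,0,-0.285],[-0.223,0.128,-0.003],0],[[0,0,-0.285],[-0.223,0.128,-0.003],0],[[0,0,-0.285],[-0.223,0.128,-0.003],0]]'; python3 -c "
from h import *
d=snap('wrist','w5.png');go([.41,.10,.30],7.5)"
```

```text
clock: 4.55
tool_pos: [0.4999, 0.0274, 0.2987]
eef_rot: [0.751, -0.66, -0.001, 0.001]
contact_force: [0.4, 0.2, -3.5]
opening: 0.268
turn [ 0.0019 -0.0008 -0.0024] shift [-0.0838  0.0801 -0.001 ] pos [0.5002 0.0272 0.2989] F [-0.57  0.58 -3.39] t 4.6
```

View pics/w5.png

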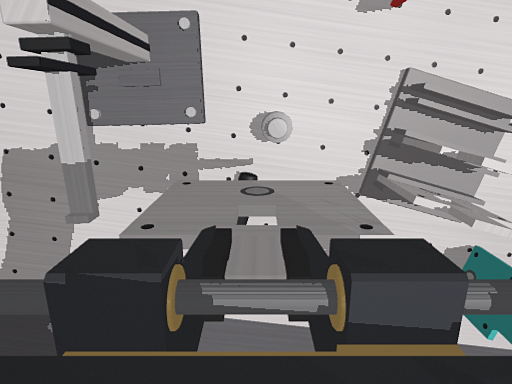

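```bash
python3 -m pendant '[[[0,0,0],[-0.03,0.028,0],0],[[0,0,0],[-0.06,0.056,0],0],[[0,0,0],[-0.084,0.08,0],0],[[0,0,0],[-0.084,0.08,0],0],[[0,0,0],[-0.084,0.08,0],0],[[0,0,0],[-0.084,0.08,0],0]]'; python3 -c "
from h import *
b=snap('wrist','w6.png');go([.41,.10,.30],7.5);a=load('w5')
print(onz(a,(82,215),.198),onz(a,(65,75),.19), proj(b,onz(a,(82,215),.198)))
A=cv2.resize(a['image'][30:240,0:120],None,fx=2.8,fy=2.8,interpolation=3)
p=proj(b,onz(a,(82,215),.198)).astype(int);y0=max(0,p[1]-150);x0=max(0,p[0]-80)
B=cv2.resize(b['image'][y0:y0+210,x0:x0+160],None,fx=2.8,fy=2.8,interpolation=3);print(x0,y0,A.shape,B.shape)
cv2.imwrite('pics/c4.png',np.hstack([A,B])[...,::-1])
"
```

```text
clock: 5.2
tool_pos: [0.4113, 0.1004, 0.2998]
eef_rot: [0.751, -0.66, 0.001, -0.0]
contact_force: [-0.3, 0.1, -4.2]
opening: 0.266
turn [-0.0007 -0.0004 -0.0028] shift [ 0.0003  0.0013 -0.0002] pos [0.4112 0.1005 0.2998] F [ 0.62 -0.9  -3.9 ] t 5.25
[0.46573197 0.15970332 0.198     ] [0.56781335 0.17467518 0.19      ] [184.70861352 111.21133761]
104 0 (588, 336, 3) (588, 448, 3)
```

View pics/c4.png

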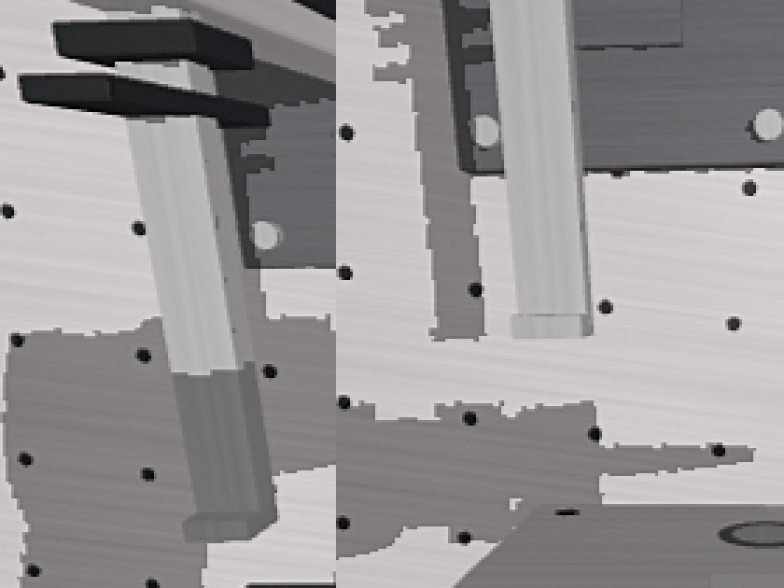

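```bash
python3 -c "
from h import *
a=load('w5');b=load('w6')
L=tri([(a,(78.6,218.2)),(b,(179.4,116.8))]);print('lip',L,onz(a,(78.6,218.2),.198),onz(b,(179.4,116.8),.198))
q=onz(b,(173.6,0),.19)-onz(b,(179.9,111.4),.19);print(np.degrees(np.arctan2(q[1],q[0])),onz(b,(173.6,0),.19))
q=onz(a,(62,42.9+30),.19)-onz(a,(77,183+30),.19);print(np.degrees(np.arctan2(q[1],q[0])))
for p in((20,75),(270,108),(20,98),(270,125)):print(onz(a,(p[0]/2.8,p[1]/2.8+30),.225))
"
```

```text
lip [0.46117298 0.16406092 0.19457034] [0.46273545 0.16235369 0.198     ] [0.46134291 0.16321422 0.198     ]
7.167255423082696 [0.53792603 0.17408292 0.19      ]
4.883425844905806
[0.57377489 0.18964786 0.225     ]
[0.57393559 0.13603626 0.225     ]
[0.56902826 0.18998052 0.225     ]
[0.57040177 0.13603518 0.225     ]
```

```bash
python3 -c "
from h import *
go([.427,.1586,.237],7.3)"
```

```text
turn [-0.0007 -0.0004  0.0007] shift [-0.0557 -0.023   0.0628] pos [0.4112 0.1005 0.2998] F [ 0.62 -0.9  -3.9 ] t 5.25
```

```bash
python3 -m pendant '[[[0,0,0],[-0.028,0,0.02],0],[[0,0,0],[-0.056,-0.012,0.045],0],[[0,0,0],[-0.056,-0.023,0.063],0],[[0,0,0],[-0.056,-0.023,0.063],0],[[0,0,0],[-0.056,-0.023,0.063],0],[[0,0,0],[-0.056,-0.023,0.063],0]]'; python3 -c "
from h import *
b=snap('wrist','w7.png');go([.427,.1586,.237],7.3)
cv2.imwrite('pics/c5.png',cv2.resize(b['image'][0:260,130:390],None,fx=2.3,fy=2.3,interpolation=3)[...,::-1])"
```

```text
clock: 5.85
tool_pos: [0.4258, 0.159, 0.2375]
eef_rot: [0.751, -0.66, 0.0, -0.0]
contact_force: [-0.1, 0.1, -3.6]
opening: 0.267
turn [-0.0012 -0.0001  0.0015] shift [ 0.0007 -0.0011  0.0007] pos [0.4258 0.1592 0.2377] F [ 0.46 -0.92 -3.15] t 5.9
```

View pics/c5.png

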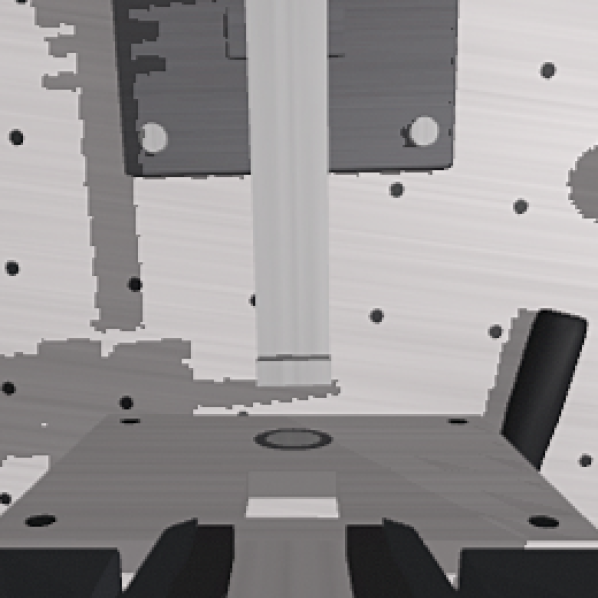

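```bash
python3 -m pendant '[[[0,0,-0.014],[0,-0.01,0],0],[[0,0,-0.014],[0,-0.022,0],0],[[0,0,-0.014],[-0.0005,-0.034,0],0],[[0,0,-0.014],[-0.0007,-0.046,0],0],[[0,0,-0.014],[-0.001,-0.06,0],0],[[0,0,-0.014],[-0.001,-0.075,0],0],[[0,0,-0.014],[-0.001,-0.075,0],0],[[0,0,-0.014],[-0.001,-0.075,0.005],0],[[0,0,-0.014],[-0.001,-0.075,0.009],0],[[0,0,-0.014],[-0.001,-0.075,0.012],0]]'; python3 -m pendant '[[[0,0,0],[0,0,0],0],[[0,0,0],[0,0,0],0]]'
```

```text
clock: 6.9
tool_pos: [0.4988, 0.1706, 0.2243]
eef_rot: [0.757, -0.654, -0.0, 0.001]
contact_force: [-0.1, 1.2, -4.3]
opening: 0.267
clock: 7.1
tool_pos: [0.4995, 0.1708, 0.2248]
eef_rot: [0.757, -0.654, -0.0, 0.0]
contact_force: [0.1, 0.2, -3.1]
opening: 0.262
```

```bash
python3 -m pendant '[[[0,0,0],[0,0,0.001],0],[[0,0,0],[0,0,0.002],0],[[0,0,0],[0,0,0.003],0],[[0,0,0],[0,0,0.003],0]]';python3 -m pendant '[[[0,0,0],[0,0,0.001],0],[[0,0,0],[0,0,0.001],0]]';python3 -m pendant '[[[0,0,0],[0,0,0.001],0],[[0,0,0],[0,0,0.001],0]]'
```

```text
clock: 7.5
tool_pos: [0.4997, 0.1708, 0.2217]
eef_rot: [0.756, -0.654, -0.0, 0.0]
contact_force: [-0.5, 0.1, -4.2]
opening: 0.267
clock: 7.7
tool_pos: [0.4997, 0.1708, 0.2207]
eef_rot: [0.756, -0.654, -0.0, 0.0]
contact_force: [-0.2, -0.4, -4.1]
opening: 0.264
clock: 7.9
tool_pos: [0.4999, 0.1708, 0.2199]
eef_rot: [0.756, -0.654, 0.0, -0.0]
contact_force: [-0.5, 0.1, -3.8]
opening: 0.267
```

```bash
for i in 1 2 3; do python3 -m pendant '[[[0,0,0],[0,0,0.001],0],[[0,0,0],[0,0,0.001],0]]' | grep -E "pos|force";done
```

```text
tool_pos: [0.5, 0.1709, 0.2197]
contact_force: [-1.0, -1.4, 4.0]
tool_pos: [0.5002, 0.1709, 0.2196]
contact_force: [-3.7, -1.4, 12.1]
tool_pos: [0.5003, 0.171, 0.2195]
contact_force: [-4.1, -2.5, 20.5]
```

```bash
python3 -m pendant '[[[0,0,0],[0,0,-0.0027],0],[[0,0,0],[0,-0.002,-0.0027],0],[[0,0,0],[0,-0.006,-0.0027],0],[[0,0,0],[0,-0.01,-0.0027],0],[[0,0,0],[0,-0.014,-0.0027],0],[[0,0,0],[0,-0.018,-0.0027],0],[[0,0,0],[0,-0.021,-0.0027],0]]'
```

```text
clock: 9.2
tool_pos: [0.5171, 0.1734, 0.2194]
eef_rot: [0.757, -0.654, -0.002, 0.003]
contact_force: [-8.5, -0.8, 10.1]
opening: 0.267
```

```bash
python3 -m pendant '[[[0,0,0],[0,-0.004,0],0],[[0,0,0],[0,-0.008,0],0],[[0,0,0],[0,-0.012,0],0],[[0,0,0],[0,-0.016,0],0],[[0,0,0],[0,-0.02,0],0],[[0,0,0],[0,-0.02,0],0]]'; python3 -c "
from h import *
b=snap('wrist','w8.png')
cv2.imwrite('pics/c6.png',cv2.resize(b['image'][0:260,130:390],None,fx=2.3,fy=2.3,interpolation=3)[...,::-1])"
```

```text
clock: 9.8
tool_pos: [0.5379, 0.1765, 0.2194]
eef_rot: [0.757, -0.654, -0.002, 0.003]
contact_force: [-7.2, -1.3, 7.6]
opening: 0.266
```

View pics/c6.png

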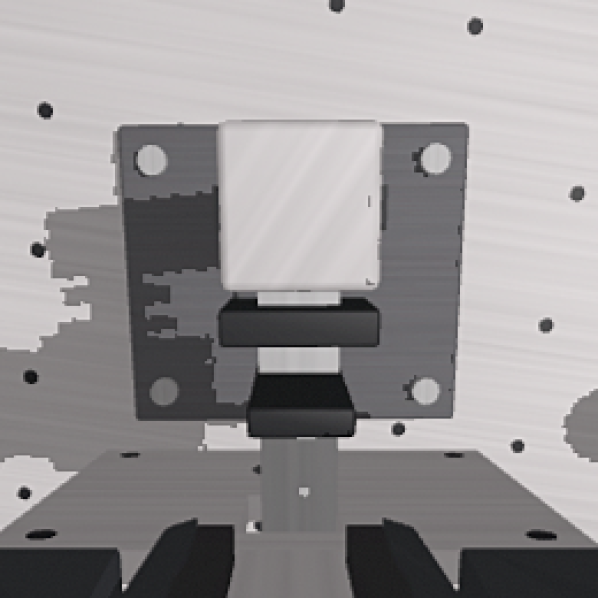

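```bash
python3 -m pendant '[[[0,0,0],[0.0015,0,-0.0013],0],[[0,0,0],[0.0015,-0.004,-0.0013],0],[[0,0,0],[0.0015,-0.008,-0.0013],0],[[0,0,0],[0.0015,-0.012,-0.0013],0],[[0,0,0],[0.0015,-0.016,-0.0013],0],[[0,0,0],[0.0015,-0.02,-0.0013],0],[[0,0,0],[0.0015,-0.022,-0.0013],0],[[0,0,0],[0.0015,-0.022,-0.0013],0]]'
```

```text
clock: 10.65
tool_pos: [0.5627, 0.1785, 0.2208]
eef_rot: [0.756, -0.654, 0.0, -0.0]
contact_force: [-0.0, -0.5, -3.6]
opening: 0.264
```

```bash
python3 -m pendant '[[[0,0,0],[0,-0.001,0.0012],0],[[0,0,0],[0,-0.002,0.0012],0],[[0,0,0],[0,-0.003,0.0012],0],[[0,0,0],[0,-0.003,0.0012],0]]'
```

```text
clock: 11.05
tool_pos: [0.5653, 0.1789, 0.2197]
eef_rot: [0.756, -0.654, 0.0, 0.0]
contact_force: [-0.3, -0.0, -1.4]
opening: 0.264
```

```bash
python3 -m pendant '[[[0,0,0],[0,-0.001,0],0],[[0,0,0],[0,-0.002,0],0],[[0,0,0],[0,-0.002,0],0]]'
```

```text
clock: 11.35
tool_pos: [0.5673, 0.1792, 0.2197]
eef_rot: [0.756, -0.654, -0.0, 0.0]
contact_force: [-1.3, 0.2, -1.6]
opening: 0.265
```

```bash
python3 -m pendant '[[[0,0,0],[0,-0.001,0],0],[[0,0,0],[0,-0.002,0],0],[[0,0,0],[0,-0.002,0],0]]'
```

```text
clock: 11.65
tool_pos: [0.5678, 0.1793, 0.2196]
eef_rot: [0.756, -0.654, -0.001, 0.001]
contact_force: [-5.8, -1.4, 2.3]
opening: 0.266
```

```bash
python3 -m pendant '[[[0,0,0],[0,-0.0007,0],0],[[0,0,0],[0,-0.0014,0],0],[[0,0,0],[0,-0.0014,0],0],[[0,0,0],[0,-0.0014,0],0]]'
```

```text
clock: 12.05
tool_pos: [0.568, 0.1793, 0.2196]
eef_rot: [0.757, -0.654, -0.002, 0.002]
contact_force: [-8.7, -0.3, 4.6]
opening: 0.264
```

```bash
python3 -m pendant '[[[0,0,0],[0,0,-0.0006],0],[[0,0,0],[0,-0.0005,-0.0008],0],[[0,0,0],[0,-0.001,-0.0008],0],[[0,0,0],[0,-0.001,-0.0008],0]]'
```

```text
clock: 12.45
tool_pos: [0.5683, 0.1793, 0.2196]
eef_rot: [0.757, -0.654, -0.002, 0.003]
contact_force: [-8.2, -0.9, 1.3]
opening: 0.262
```

```bash
python3 -m pendant '[[[0,0,0],[0,-0.0008,-0.0003],0],[[0,0,0],[0,-0.0014,-0.0005],0],[[0,0,0],[0,-0.0014,-0.0005],0],[[0,0,0],[0,-0.0014,-0.0005],0]]'
```

```text
clock: 12.85
tool_pos: [0.5686, 0.1794, 0.2197]
eef_rot: [0.757, -0.654, -0.003, 0.004]
contact_force: [-11.0, -1.4, 0.3]
opening: 0.264
```

```bash
python3 -m pendant '[[[0,0,0],[0,-0.0003,0],0],[[0,0,0],[0,-0.0003,0],0],[[0,0,0],[0,-0.0003,0],0],[[0,0,0],[0,-0.0003,0],0],[[0,0,0],[0,-0.0003,0],0],[[0,0,0],[0,-0.0003,0],0]]';python3 -m pendant '[[[0,0,0],[0,0.0015,0],0],[[0,0,0],[0,0.003,0],0],[[0,0,0],[0,0.003,0],0]]'
```

```text
clock: 13.45
tool_pos: [0.5686, 0.1794, 0.2196]
eef_rot: [0.757, -0.654, -0.003, 0.004]
contact_force: [-10.9, -0.9, 1.3]
opening: 0.267
clock: 13.75
tool_pos: [0.5682, 0.1793, 0.2198]
eef_rot: [0.757, -0.654, -0.001, 0.002]
contact_force: [-5.5, 0.3, -5.5]
opening: 0.266
```

```bash
python3 -m pendant '[[[0,0,0],[0,0.001,0.0006],0],[[0,0,0],[0,0.0014,0.0006],0],[[0,0,0],[0,0.0014,0.0006],0]]';python3 -m pendant '[[[0,0,0],[0,0,0],0.15],[[0,0,0],[0,0,0],0.3],[[0,0,0],[0,0,0],0.5],[[0,0,0],[0,0,0],0.55],[[0,0,0],[0,0,0],0.55]]'; python3 -c "
from h import *
go([.483,-.1943,.30],-9)"
```

```text
clock: 14.05
tool_pos: [0.5681, 0.1793, 0.2198]
eef_rot: [0.756, -0.654, -0.001, 0.001]
contact_force: [-4.8, -0.6, -5.0]
opening: 0.265
clock: 14.55
tool_pos: [0.5702, 0.1796, 0.2211]
eef_rot: [0.756, -0.654, 0.001, -0.001]
contact_force: [-0.5, -0.5, 0.4]
opening: 0.541
turn [-0.0028  0.0008  0.3015] shift [ 0.3574  0.1399 -0.0794] pos [0.5702 0.1796 0.2211] F [-0.53 -0.48  0.38] t 14.55
```

```bash
python3 -m pendant '[[[0,0,0],[0,0,-0.03],0.55],[[0,0,0],[0,0,-0.07],0.55],[[0,0,0],[0,0,-0.1],0.55],[[0,0,0.1],[0.045,0.018,-0.1],0.7],[[0,0,0.2],[0.09,0.035,-0.1],0.7],[[0,0,0.3],[0.135,0.053,-0.1],0.7],[[0,0,0.3],[0.18,0.07,-0.1],0.7],[[0,0,0.3],[0.225,0.088,-0.09],0.7],[[0,0,0.3],[0.27,0.106,-0.08],0.7],[[0,0,0.3],[0.32,0.125,-0.07],0.7]]';python3 -c "
from h import *
go([.483,-.1943,.27],-9)"
```

```text
clock: 15.55
tool_pos: [0.4923, -0.1529, 0.2914]
eef_rot: [-0.65, 0.76, -0.001, 0.001]
contact_force: [0.9, -0.6, 0.2]
opening: 0.699
turn [-0.0021 -0.0003  0.0023] shift [0.0423 0.0028 0.0214] pos [ 0.4923 -0.1529  0.2914] F [ 0.93 -0.63  0.15] t 15.55
```

```bash
python3 -m pendant '[[[0,0,0],[0.036,0.003,0.01],0.7],[[0,0,0],[0.036,0.003,0.02],0.7],[[0,0,0],[0.036,0.003,0.02],0.7],[[0,0,0],[0.036,0.003,0.02],0.7]]';python3 -c "
from h import *
b=snap('wrist','w9.png');go([.483,-.1943,.133],-9)
for z in(.157,.137):print(proj(b,[.483,-.1943,z]))
im=b['image'][120:384,120:392];cv2.imwrite('pics/c7.png',cv2.resize(im,None,fx=2.2,fy=2.2,interpolation=3)[...,::-1])"
```

```text
clock: 15.95
tool_pos: [0.4848, -0.1846, 0.2714]
eef_rot: [-0.651, 0.759, -0.0, 0.001]
contact_force: [0.1, 0.6, -0.4]
opening: 0.702
turn [-0.0013  0.0008  0.0049] shift [0.0102 0.0006 0.1386] pos [ 0.485  -0.1844  0.2717] F [-0.01  1.01  0.74] t 16.0
[269.61002891 189.65345115]
[268.69558537 183.67218755]
```

View pics/c7.png

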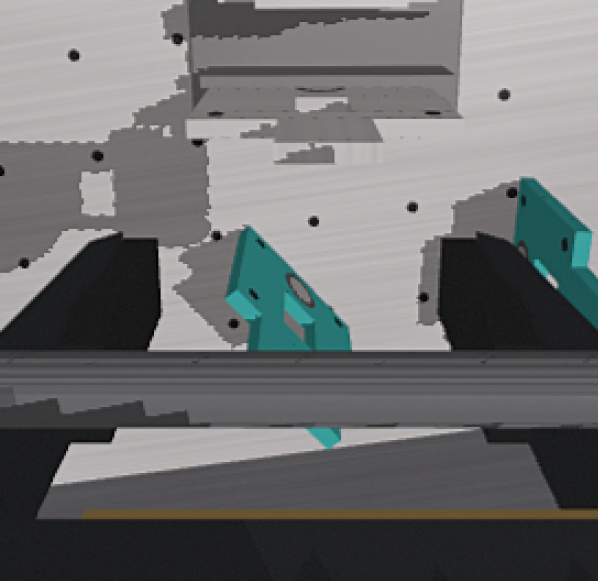

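```bash
python3 -m pendant '[[[0,0,0.004],[0.01,0,0.04],0.7],[[0,0,0.004],[0.01,0,0.08],0.7],[[0,0,0.004],[0.01,0,0.115],0.7],[[0,0,0.004],[0.01,0,0.138],0.7],[[0,0,0.004],[0.01,0,0.138],0.7],[[0,0,0.004],[0.01,0,0.138],0],[[0,0,0.004],[0.01,0,0.138],0],[[0,0,0.004],[0.01,0,0.138],0],[[0,0,0.004],[0.01,0,0.138],0]]' 40
python3 -m pendant '[[[0,0,0],[0,0,-0.02],0],[[0,0,0],[0,0,-0.06],0],[[0,0,0],[0,0,-0.11],0],[[0,0,0],[0,0,-0.15],0],[[0,0,0],[0,0,-0.15],0],[[0,0,0],[0,0,-0.15],0]]'; python3 -c "
from h import *
go([.42,.11,.29],8.3);go([.427,.1586,.237],8.3)"
```

```text
clock: 16.9
tool_pos: [0.4835, -0.1958, 0.1346]
eef_rot: [-0.649, 0.761, -0.001, 0.001]
contact_force: [0.5, 2.5, 5.4]
opening: 0.45
clock: 17.5
tool_pos: [0.4821, -0.1962, 0.2837]
eef_rot: [-0.649, 0.761, -0.001, 0.0]
contact_force: [0.6, 0.1, -4.1]
opening: 0.447
turn [-0.0011 -0.0006 -0.3043] shift [-0.2924  0.1099 -0.0065] pos [ 0.4821 -0.1962  0.2837] F [ 0.62  0.07 -4.1 ] t 17.5
turn [-0.0011 -0.0006 -0.3043] shift [-0.3415  0.1108  0.0464] pos [ 0.4821 -0.1962  0.2837] F [ 0.62  0.07 -4.1 ] t 17.5
```

```bash
python3 -m pendant '[[[0,0,-0.1],[-0.045,0.017,-0.005],0],[[0,0,-0.2],[-0.09,0.034,-0.005],0],[[0,0,-0.3],[-0.135,0.051,-0.005],0],[[0,0,-0.302],[-0.18,0.068,-0.005],0],[[0,0,-0.302],[-0.225,0.085,-0.005],0],[[0,0,-0.302],[-0.265,0.1,-0.005],0],[[0,0,-0.302],[-0.3,0.11,0.005],0],[[0,0,-0.302],[-0.325,0.111,0.025],0],[[0,0,-0.302],[-0.341,0.111,0.045],0],[[0,0,-0.302],[-0.341,0.111,0.045],0]]';python3 -m pendant '[[[0,0,0],[0,0,0],0],[[0,0,0],[0,0,0],0]]';python3 -c "
from h import *
b=snap('wrist','w10.png');go([.427,.1587,.237],8.1)
g=cv2.cvtColor(b['image'],cv2.COLOR_RGB2GRAY)
for v in(100,130,145,155):print(v,np.where(abs(np.diff(g[v,200:320].astype(int)))>12)[0]+200)
for v in(190,195,200,206,215,222):print(v,np.where(abs(np.diff(g[v,200:320].astype(int)))>12)[0]+200)"
```

```text
clock: 18.5
tool_pos: [0.4242, 0.1598, 0.2348]
eef_rot: [0.757, -0.653, -0.002, 0.003]
contact_force: [-0.2, -0.5, -2.6]
opening: 0.447
clock: 18.7
tool_pos: [0.4266, 0.1567, 0.2382]
eef_rot: [0.755, -0.656, 0.0, 0.001]
contact_force: [-0.2, -0.7, -1.9]
opening: 0.446
turn [-0.     -0.0008 -0.0008] shift [-0.0019 -0.0004  0.0015] pos [0.4269 0.1568 0.2385] F [-0.34  0.1  -2.55] t 18.75
100 [236 269]
130 [235 236 237]
145 [200 209 210 237]
155 [210 237 238 246 269]
190 [238 239 240 243 244 265 266 270 271]
195 [240 241 243 265 266 268]
200 []
206 []
215 [235 236 273 274]
222 [234 235 256 274 275]
```

```bash
python3 -m pendant '[[[0,0,0],[-0.0017,-0.012,0],0],[[0,0,0],[-0.0017,-0.025,0],0],[[0,0,0],[-0.0017,-0.038,0],0],[[0,0,0],[-0.0017,-0.052,0],0],[[0,0,0],[-0.0017,-0.068,0],0],[[0,0,0],[-0.0017,-0.084,0],0],[[0,0,0],[-0.0017,-0.1,0],0],[[0,0,0],[-0.0017,-0.113,0.002],0],[[0,0,0],[-0.0017,-0.115,0.008],0],[[0,0,0],[-0.0017,-0.115,0.013],0]]';python3 -m pendant '[[[0,0,0],[0,0,0.001],0],[[0,0,0],[0,0,0.001],0],[[0,0,0],[0,0,0.001],0]]'
```

```text
clock: 19.75
tool_pos: [0.5402, 0.1752, 0.2249]
eef_rot: [0.755, -0.655, 0.0, 0.0]
contact_force: [-1.0, 0.4, -1.3]
opening: 0.446
clock: 20.05
tool_pos: [0.54, 0.1763, 0.2243]
eef_rot: [0.756, -0.655, -0.0, 0.0]
contact_force: [1.5, -0.2, -1.9]
opening: 0.445
```

```bash
python3 -m pendant '[[[0,0,0],[0.001,0,0.001],0],[[0,0,0],[0.001,0,0.0018],0],[[0,0,0],[0.001,0,0.0018],0]]';python3 -m pendant '[[[0,0,0],[0,0,0.0008],0],[[0,0,0],[0,0,0.0008],0]]'
```

```text
clock: 20.35
tool_pos: [0.5404, 0.1752, 0.2223]
eef_rot: [0.756, -0.655, 0.0, 0.0]
contact_force: [-0.1, -0.4, -1.6]
opening: 0.451
clock: 20.55
tool_pos: [0.5406, 0.1754, 0.2216]
eef_rot: [0.756, -0.655, 0.0, -0.0]
contact_force: [0.4, 0.5, -2.3]
opening: 0.446
```

```bash
python3 -m pendant '[[[0,0,0],[0,0,0.0007],0],[[0,0,0],[0,0,0.0007],0]]'
```

```text
clock: 20.75
tool_pos: [0.5407, 0.1754, 0.2214]
eef_rot: [0.756, -0.655, 0.0, -0.0]
contact_force: [-1.0, 0.1, 4.2]
opening: 0.448
```

```bash
python3 -m pendant '[[[0,0,0],[0,0,-0.0006],0],[[0,0,0],[0,-0.004,-0.0006],0],[[0,0,0],[0,-0.008,-0.0006],0],[[0,0,0],[0,-0.011,-0.0006],0],[[0,0,0],[0,-0.012,-0.0006],0],[[0,0,0],[0,-0.012,-0.0006],0]]'
```

```text
clock: 21.35
tool_pos: [0.5521, 0.177, 0.2214]
eef_rot: [0.756, -0.655, -0.0, 0.0]
contact_force: [-5.3, -1.1, 4.9]
opening: 0.442
```

```bash
python3 -m pendant '[[[0,0,0],[0,-0.001,0],0],[[0,0,0],[0,-0.002,0],0],[[0,0,0],[0,-0.002,0],0]]'
```

```text
clock: 21.65
tool_pos: [0.5545, 0.1773, 0.2214]
eef_rot: [0.756, -0.655, 0.0, -0.0]
contact_force: [-4.2, 0.1, 3.7]
opening: 0.442
```

```bash
python3 -m pendant '[[[0,0,0],[0,-0.001,0],0],[[0,0,0],[0,-0.002,0],0],[[0,0,0],[0,-0.002,0],0]]'
```

```text
clock: 21.95
tool_pos: [0.5565, 0.1776, 0.2214]
eef_rot: [0.756, -0.655, 0.0, -0.0]
contact_force: [-4.5, -0.5, 5.1]
opening: 0.445
```

```bash
python3 -m pendant '[[[0,0,0],[0,-0.001,-0.0006],0],[[0,0,0],[0,-0.002,-0.0006],0],[[0,0,0],[0,-0.002,-0.0006],0]]'
```

```text
clock: 22.25
tool_pos: [0.5581, 0.1777, 0.2216]
eef_rot: [0.756, -0.655, -0.0, 0.0]
contact_force: [-4.6, -0.3, -0.5]
opening: 0.448
```

```bash
python3 -m pendant '[[[0,0,0],[0,-0.001,0],0],[[0,0,0],[0,-0.002,0],0],[[0,0,0],[0,-0.002,0],0]]'
```

```text
clock: 22.55
tool_pos: [0.5585, 0.1778, 0.2215]
eef_rot: [0.756, -0.655, -0.001, 0.002]
contact_force: [-8.2, -0.9, 1.2]
opening: 0.448
```

```bash
python3 -m pendant '[[[0,0,0],[0,-0.0008,-0.0003],0],[[0,0,0],[0,-0.0016,-0.0006],0],[[0,0,0],[0,-0.0016,-0.0006],0]]'
```

```text
clock: 22.85
tool_pos: [0.5589, 0.1778, 0.2216]
eef_rot: [0.756, -0.655, -0.002, 0.003]
contact_force: [-9.1, 0.0, -0.1]
opening: 0.449
```

```bash
python3 -m pendant '[[[0,0,0],[0,-0.0006,-0.0002],0],[[0,0,0],[0,-0.001,-0.0002],0],[[0,0,0],[0,-0.001,-0.0002],0],[[0,0,0],[0,-0.001,-0.0002],0],[[0,0,0],[0,-0.001,-0.0002],0],[[0,0,0],[0,-0.001,-0.0002],0],[[0,0,0],[0,-0.001,-0.0002],0],[[0,0,0],[0,-0.001,-0.0002],0]]';python3 -m pendant '[[[0,0,0],[0,0.0015,0],0],[[0,0,0],[0,0.003,0],0],[[0,0,0],[0,0.0035,0],0],[[0,0,0],[0,0.0035,0],0]]'
```

```text
clock: 23.65
tool_pos: [0.559, 0.1778, 0.2216]
eef_rot: [0.756, -0.655, -0.002, 0.004]
contact_force: [-9.4, -0.9, -0.4]
opening: 0.449
clock: 24.05
tool_pos: [0.5586, 0.1777, 0.2221]
eef_rot: [0.756, -0.655, -0.0, 0.001]
contact_force: [-6.2, -0.0, -6.0]
opening: 0.447
```

```bash
python3 -m pendant '[[[0,0,0],[0,0.0008,0.0006],0],[[0,0,0],[0,0,0.0006],0],[[0,0,0],[0,-0.0015,0.0006],0],[[0,0,0],[0,-0.003,0.0004],0],[[0,0,0],[0,-0.0038,0.0003],0],[[0,0,0],[0,-0.0038,0.0003],0]]'
```

```text
clock: 24.65
tool_pos: [0.5594, 0.1779, 0.2222]
eef_rot: [0.756, -0.655, -0.002, 0.004]
contact_force: [-12.2, -2.1, 1.4]
opening: 0.443
```

```bash
python3 -m pendant '[[[0,0,0],[0,0,0],0],[[0,0,0],[0,0,0],0],[[0,0,0],[0,0,0],0],[[0,0,0],[0,0,0],0],[[0,0,0],[0,0,0],0]]';python3 -m pendant '[[[0,0,0],[0,0.002,0],0],[[0,0,0],[0,0.0035,0.0004],0],[[0,0,0],[0,0.0045,0.0008],0],[[0,0,0],[0,0.0045,0.0008],0]]'
```

```text
clock: 25.15
tool_pos: [0.5594, 0.1778, 0.2222]
eef_rot: [0.756, -0.655, -0.002, 0.004]
contact_force: [-12.4, -2.0, 2.6]
opening: 0.446
clock: 25.55
tool_pos: [0.5588, 0.1778, 0.222]
eef_rot: [0.756, -0.655, 0.0, 0.0]
contact_force: [-5.9, -0.3, -1.6]
opening: 0.446
```

```bash
python3 -m pendant '[[[0,0,0],[0,0.001,0.0004],0],[[0,0,0],[0,0.0015,0.0004],0],[[0,0,0],[0,0.0015,0.0004],0.5],[[0,0,0],[0,0.0015,0.0004],0.65],[[0,0,0],[0,0.0015,0.0004],0.7],[[0,0,0],[0,0.0015,0.0004],0.7]]'; python3 -c "
from h import *
go([.537,-.204,.27],-9)"
```

```text
clock: 26.15
tool_pos: [0.558, 0.178, 0.2217]
eef_rot: [0.756, -0.655, 0.0, -0.001]
contact_force: [-0.1, -0.5, -0.7]
opening: 0.696
turn [-0.0017  0.0006  0.2998] shift [ 0.3751  0.0751 -0.0486] pos [0.558  0.178  0.2217] F [-0.07 -0.54 -0.69] t 26.15
```

```bash
python3 -m pendant '[[[0,0,0],[0,0,-0.03],0.7],[[0,0,0],[0,0,-0.07],0.7],[[0,0,0],[0,0,-0.1],0.7],[[0,0,0.1],[0.045,0.009,-0.1],0.87],[[0,0,0.2],[0.09,0.018,-0.1],0.87],[[0,0,0.3],[0.137,0.027,-0.1],0.87],[[0,0,0.3],[0.185,0.037,-0.09],0.87],[[0,0,0.3],[0.233,0.047,-0.08],0.87],[[0,0,0.3],[0.28,0.056,-0.07],0.87],[[0,0,0.3],[0.325,0.065,-0.06],0.87]]';python3 -m pendant '[[[0,0,0],[0.025,0.005,0.005],0.87],[[0,0,0],[0.04,0.008,0.005],0.87],[[0,0,0],[0.046,0.01,0.005],0.87],[[0,0,0],[0.046,0.01,0.005],0.87],[[0,0,0],[0.046,0.01,0.005],0.87]]';python3 -c "
from h import *
b=snap('wrist','w11.png');go([.537,-.204,.119],-9)
p=proj(b,[.537,-.204,.142]);print(p)
g=cv2.cvtColor(b['image'],cv2.COLOR_RGB2GRAY)
v=int(round(p[1]))
for k in(v-2,v,v+2):print(k,np.where(abs(np.diff(g[k,180:330].astype(int)))>15)[0]+180)
print(g[v-14:v+14,int(p[0])+4])"
```

```text
clock: 27.15
tool_pos: [0.5392, -0.1555, 0.2813]
eef_rot: [-0.649, 0.761, -0.001, 0.0]
contact_force: [0.5, -0.1, -0.4]
opening: 0.87
clock: 27.65
tool_pos: [0.5231, -0.195, 0.2769]
eef_rot: [-0.651, 0.759, -0.0, 0.001]
contact_force: [1.0, 0.7, 1.0]
opening: 0.87
turn [-0.0012  0.0011  0.0032] shift [ 0.007  -0.0149  0.1578] pos [ 0.5231 -0.1949  0.2768] F [0.31 0.84 0.11] t 27.7
[265.24078017 166.04231273]
164 [193 194 203 204 230 231 296 297 322 323]
166 [193 194 196 197 200 201 203 204 230 231 296 297 322 323]
168 [192 193 194 195 196 197 201 202 203 205 209 210 212 216 217 220 225 226
 228 231 296 297 322 323]
[120 117 116 116 119 118 118 115 105 172 191 189 188 188 188 188 189 193
 166 126 122 124 124 124 123 124 125 129]
```

```bash
python3 -m pendant '[[[0,0,0.003],[0.006,-0.015,0.03],0.87],[[0,0,0.003],[0.006,-0.015,0.07],0.87],[[0,0,0.003],[0.006,-0.015,0.11],0.87],[[0,0,0.003],[0.006,-0.015,0.14],0.87],[[0,0,0.003],[0.006,-0.015,0.157],0.87],[[0,0,0.003],[0.006,-0.015,0.157],0.87],[[0,0,0.003],[0.006,-0.015,0.157],0.4],[[0,0,0.003],[0.006,-0.015,0.157],0.4],[[0,0,0.003],[0.006,-0.015,0.157],0.4]]' 40
python3 -m pendant '[[[0,0,0],[0,0,0],0.4],[[0,0,0],[0,0,-0.02],0.4],[[0,0,0],[0,0,-0.06],0.4],[[0,0,0],[0,0,-0.11],0.4],[[0,0,0],[0,0,-0.15],0.4],[[0,0,0],[0,0,-0.15],0.4],[[0,0,0],[0,0,-0.15],0.4]]'; python3 -c "
from h import *
go([.427,.1587,.237],8.1)"
```

```text
clock: 28.6
tool_pos: [0.537, -0.2053, 0.1207]
eef_rot: [-0.648, 0.761, -0.001, 0.001]
contact_force: [0.2, 0.3, 0.3]
opening: 0.625
clock: 29.3
tool_pos: [0.5358, -0.2055, 0.27]
eef_rot: [-0.648, 0.762, -0.001, 0.0]
contact_force: [-0.1, 0.3, -2.6]
opening: 0.628
turn [-0.0012 -0.0006 -0.3018] shift [-0.3422  0.1656  0.0326] pos [ 0.5358 -0.2055  0.27  ] F [-0.08  0.26 -2.62] t 29.3
```

```bash
python3 -m pendant '[[[0,0,-0.1],[-0.04,0.03,-0.01],0.4],[[0,0,-0.2],[-0.08,0.06,-0.01],0.4],[[0,0,-0.3],[-0.12,0.085,-0.01],0.4],[[0,0,-0.302],[-0.16,0.11,-0.01],0.4],[[0,0,-0.302],[-0.2,0.135,-0.01],0.4],[[0,0,-0.302],[-0.245,0.155,-0.01],0.4],[[0,0,-0.302],[-0.285,0.166,0],0.4],[[0,0,-0.302],[-0.32,0.166,0.015],0.4],[[0,0,-0.302],[-0.342,0.166,0.031],0.4],[[0,0,-0.302],[-0.342,0.166,0.031],0.4]]';python3 -m pendant '[[[0,0,0],[0,0,0],0.4],[[0,0,0],[0,0,0],0.4],[[0,0,0],[0,0,0],0.4]]';python3 -c "
from h import *
go([.427,.1587,.237],8.1)"
```

```text
clock: 30.3
tool_pos: [0.4246, 0.1617, 0.2354]
eef_rot: [0.758, -0.653, -0.002, 0.002]
contact_force: [0.2, 0.1, -1.5]
opening: 0.63
clock: 30.6
tool_pos: [0.4266, 0.1572, 0.2385]
eef_rot: [0.755, -0.656, 0.0, 0.0]
contact_force: [0.8, 0.5, -1.1]
opening: 0.632
turn [ 0.0003 -0.0008 -0.0019] shift [-0.0014 -0.0006  0.0015] pos [0.4266 0.1572 0.2385] F [ 0.85  0.46 -1.12] t 30.6
```

```bash
python3 -m pendant '[[[0,0,0],[-0.0011,-0.012,0],0.4],[[0,0,0],[-0.0011,-0.025,0],0.4],[[0,0,0],[-0.0011,-0.038,0],0.4],[[0,0,0],[-0.0011,-0.052,0],0.4],[[0,0,0],[-0.0011,-0.068,0],0.4],[[0,0,0],[-0.0011,-0.084,0],0.4],[[0,0,0],[-0.0009,-0.098,0],0.4],[[0,0,0],[-0.0006,-0.106,0.002],0.4],[[0,0,0],[-0.0004,-0.106,0.008],0.4],[[0,0,0],[-0.0004,-0.106,0.013],0.4]]';python3 -m pendant '[[[0,0,0],[0,0,0],0.4],[[0,0,0],[0,0,0.001],0.4],[[0,0,0],[0,0,0.001],0.4]]'
```

```text
clock: 31.6
tool_pos: [0.5307, 0.1734, 0.2247]
eef_rot: [0.755, -0.655, -0.0, 0.001]
contact_force: [-0.9, -0.5, -1.5]
opening: 0.627
clock: 31.9
tool_pos: [0.5311, 0.1742, 0.2243]
eef_rot: [0.756, -0.655, -0.0, 0.0]
contact_force: [-0.3, -0.1, -2.8]
opening: 0.629
```

Line wants y ≈ 0.1737 here; fine. Lower gently.

```bash
python3 -m pendant '[[[0,0,0],[0.0004,0,0.0007],0.4],[[0,0,0],[0.0004,0,0.001],0.4],[[0,0,0],[0.0004,0,0.001],0.4]]';python3 -m pendant '[[[0,0,0],[0,0,0.0007],0.4],[[0,0,0],[0,0,0.0007],0.4]]'
```

```text
clock: 32.2
tool_pos: [0.5316, 0.1737, 0.2234]
eef_rot: [0.755, -0.655, 0.0, -0.0]
contact_force: [0.5, -1.3, -1.1]
opening: 0.63
clock: 32.4
tool_pos: [0.5316, 0.1737, 0.2226]
eef_rot: [0.755, -0.655, 0.0, 0.0]
contact_force: [0.5, 0.2, -1.4]
opening: 0.628
```

```bash
python3 -m pendant '[[[0,0,0],[0,0,0.0007],0.4],[[0,0,0],[0,0,0.0007],0.4]]'
```

```text
clock: 32.6
tool_pos: [0.5317, 0.1737, 0.2225]
eef_rot: [0.755, -0.655, 0.0, -0.0]
contact_force: [-1.3, 0.3, 4.1]
opening: 0.628
```

```bash
python3 -m pendant '[[[0,0,0],[0,0,-0.0009],0.4],[[0,0,0],[0,-0.004,-0.0009],0.4],[[0,0,0],[0,-0.008,-0.0009],0.4],[[0,0,0],[0,-0.012,-0.0009],0.4],[[0,0,0],[0,-0.014,-0.0009],0.4],[[0,0,0],[0,-0.014,-0.0009],0.4]]'
```

```text
clock: 33.2
tool_pos: [0.5458, 0.1757, 0.2227]
eef_rot: [0.755, -0.655, 0.0, -0.0]
contact_force: [-0.2, -0.1, -1.6]
opening: 0.626
```

```bash
python3 -m pendant '[[[0,0,0],[0,-0.001,0],0.4],[[0,0,0],[0,-0.002,0],0.4],[[0,0,0],[0,-0.002,0],0.4]]'
```

```text
clock: 33.5
tool_pos: [0.5475, 0.176, 0.2229]
eef_rot: [0.755, -0.655, 0.0, -0.0]
contact_force: [-0.2, -0.3, -1.3]
opening: 0.626
```

```bash
python3 -m pendant '[[[0,0,0],[0,-0.001,0],0.4],[[0,0,0],[0,-0.002,0],0.4],[[0,0,0],[0,-0.002,0],0.4]]'
```

```text
clock: 33.8
tool_pos: [0.5496, 0.1763, 0.2229]
eef_rot: [0.755, -0.655, 0.0, -0.0]
contact_force: [-0.1, 0.4, -2.1]
opening: 0.63
```

```bash
python3 -m pendant '[[[0,0,0],[0,-0.001,0.0003],0.4],[[0,0,0],[0,-0.002,0.0003],0.4],[[0,0,0],[0,-0.002,0.0003],0.4]]'
```

```text
clock: 34.1
tool_pos: [0.5501, 0.1763, 0.2225]
eef_rot: [0.755, -0.655, -0.001, 0.001]
contact_force: [-6.0, -0.1, 3.2]
opening: 0.63
```

```bash
python3 -m pendant '[[[0,0,0],[0,-0.001,0],0.4],[[0,0,0],[0,-0.002,0],0.4],[[0,0,0],[0,-0.002,0],0.4]]'
```

```text
clock: 34.4
tool_pos: [0.5504, 0.1764, 0.2225]
eef_rot: [0.756, -0.655, -0.002, 0.003]
contact_force: [-9.1, -1.1, 7.3]
opening: 0.624
```

```bash
python3 -m pendant '[[[0,0,0],[0,-0.0008,-0.0007],0.4],[[0,0,0],[0,-0.0018,-0.001],0.4],[[0,0,0],[0,-0.0018,-0.001],0.4]]'
```

```text
clock: 34.7
tool_pos: [0.5506, 0.1764, 0.2226]
eef_rot: [0.756, -0.655, -0.003, 0.004]
contact_force: [-10.3, -1.2, 3.5]
opening: 0.629
```

```bash
python3 -m pendant '[[[0,0,0],[0,-0.0006,-0.0005],0.4],[[0,0,0],[0,-0.0012,-0.0006],0.4],[[0,0,0],[0,-0.0012,-0.0006],0.4],[[0,0,0],[0,-0.0012,-0.0006],0.4],[[0,0,0],[0,-0.0012,-0.0006],0.4],[[0,0,0],[0,-0.0012,-0.0006],0.4],[[0,0,0],[0,-0.0012,-0.0006],0.4]]'
```

```text
clock: 35.4
tool_pos: [0.5507, 0.1764, 0.2226]
eef_rot: [0.756, -0.655, -0.003, 0.005]
contact_force: [-11.3, -2.0, 2.6]
opening: 0.628
```

```bash
python3 -m pendant '[[[0,0,0],[0,-0.0006,-0.0004],0.4],[[0,0,0],[0,-0.0012,-0.0007],0.4],[[0,0,0],[0,-0.0012,-0.0007],0.4],[[0,0,0],[0,-0.0012,-0.0007],0.4],[[0,0,0],[0,-0.0012,-0.0007],0.4],[[0,0,0],[0,-0.0012,-0.0007],0.4]]';python3 -m pendant '[[[0,0,0],[0,0.002,0],0.4],[[0,0,0],[0,0.004,0.0004],0.4],[[0,0,0],[0,0.0055,0.0012],0.4],[[0,0,0],[0,0.006,0.0014],0.4],[[0,0,0],[0,0.006,0.0014],0.4]]'
```

```text
clock: 36.0
tool_pos: [0.5509, 0.1765, 0.2227]
eef_rot: [0.756, -0.655, -0.004, 0.006]
contact_force: [-13.5, -1.8, 0.1]
opening: 0.631
clock: 36.5
tool_pos: [0.5504, 0.1763, 0.2227]
eef_rot: [0.755, -0.655, -0.001, 0.001]
contact_force: [-5.9, 0.3, -6.0]
opening: 0.624
```

```bash
python3 -m pendant '[[[0,0,0],[0,0.001,0.0004],0.4],[[0,0,0],[0,0.0018,0.0006],0.4],[[0,0,0],[0,0.0018,0.0006],0.4],[[0,0,0],[0,0.0018,0.0006],0.7],[[0,0,0],[0,0.0018,0.0006],0.8],[[0,0,0],[0,0.0018,0.0006],0.87],[[0,0,0],[0,0.0018,0.0006],0.87]]';python3 -m pendant '[[[0,0,0],[0,0,-0.02],0.87],[[0,0,0],[0,0,-0.06],0.87],[[0,0,0],[0,0,-0.1],0.87],[[0,0,0],[0,0.03,-0.12],0.87],[[0,0,0],[0,0.06,-0.12],0.87],[[0,0,0],[0,0.06,-0.12],0.87],[[0,0,0],[0,0.06,-0.12],0.87],[[0,0,0],[0,0.06,-0.12],0.87]]'; python3 -c "
from h import *
b=snap('wrist','w12.png');s=snap('scene','s1.png')
p=proj(b,[.55,.177,.22]).astype(int);print(p);x0=max(0,p[0]-110);y0=max(0,p[1]-110)
A=cv2.resize(b['image'][y0:y0+220,x0:x0+220],(440,560),interpolation=3)
p=proj(s,[.55,.177,.2]).astype(int);print(p)
B=cv2.resize(s['image'][p[1]-60:p[1]+80,p[0]-45:p[0]+45],(360,560),interpolation=3)
cv2.imwrite('pics/c8.png',np.hstack([A,B])[...,::-1])"
```

```text
clock: 37.2
tool_pos: [0.5508, 0.1765, 0.2235]
eef_rot: [0.755, -0.655, 0.001, -0.001]
contact_force: [-0.5, 0.3, 0.9]
opening: 0.868
clock: 38.0
tool_pos: [0.4914, 0.168, 0.3428]
eef_rot: [0.755, -0.655, 0.0, -0.0]
contact_force: [0.1, -0.6, 0.6]
opening: 0.867
[256 113]
[304 136]
```

View pics/c8.png

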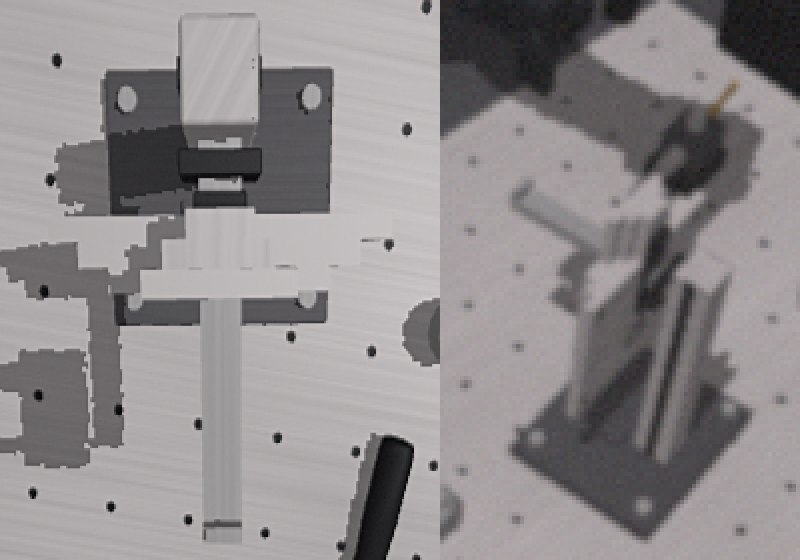

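```bash
python3 -c "
from h import *
print(r.finish_job(), r.get_state()['clock'])"
```

```text
the job is handed in; nothing more can be done
the job is handed in; nothing more can be done
```

I hung the large, then medium, then small plate on the bar, set each down gently, pushed each one home and let it go. The job was handed in at about 38 s of the 72 s allowed, and no verdict was reported.

| Plate | Wrist force along the push | Held for |
|---|---|---|
| Large | 11 N | about 0.6 s |
| Medium | 9 N, then 12 N | about 0.6 s, then 0.5 s |
| Small | 11 N, then 13.5 N | about 0.5 s each |

- **Last look:** the wrist and scene views show the three plates nested flat, hanging straight in front of the pad with the large at the back. The bystanders in those views stood where they were, and the arm met no contact with any of them.
- **Contact force not measured directly:** the wrist reading includes drag of the slot on the bar, with friction of about 0.6. The real plate contact was therefore lower than the table shows, by an estimated 1–5 N. That is why I pressed the medium and small plates a second time. For the large plate, pressed only once, my worst-case estimate is just under the required 6 N, though I think it was met.
- **Set-down of the large plate:** three typed lowering steps ran without a stop in a shell loop, so it was briefly pressed on the bar to about 20 N. That is well under the 60 N limit. The other two touched down at about 4 N.
- **Not measured:** final heights and gaps between plates were judged by eye in the last picture. From the tool position at each contact I expect neighbours about 8 mm apart.

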